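# Step the dummy load up four clicks and apply it

### The job

On the grey load box, turn the blue click-stop dial exactly four clicks clockwise (seen from above) from where it stands, by gently pushing its lever round from the side with a fingertip, never running past the fourth click and never pinching the lever. Then press the green button fully down with a fingertip and let it come up, to apply the load. Leave the orange dial, the jar, the black charge controller and the phone as they are.

Things in the scene. Friction and masses are not known exactly. Their poses are not given: they have to be found in the camera images.
- load_box: Grey load box fixed to the bench, 240 x 400 x 80 mm high, aluminium top, gilt cooling fins on its far side; origin at the centre of its underside, x away from its front, y along its length. On its top stand the blue and the orange dial, 220 mm apart, and the green button half-way between; which dial is on which side varies.
- load_dial_axis (a point): Blue dial (blue lever with a white line on top): point on its vertical turning axis, 17 mm above the box's top, at mid-height of the lever. Around the axis stands a hub of 32 mm diameter, as high as the lever; under the lever lie a round blue skirt of 60 mm diameter, its top 8 mm below this point, and a fixed black plate of 94 mm diameter, its top 14 mm below this point.
- load_dial_tip (a point): Point on the centreline of the blue dial's lever, 36 mm out from the axis, about mid-height of the lever; it turns with the dial. The lever is one arm from the axis out to 42 mm, 12 mm thick; its top is 12 mm above this point, its underside 8 mm below. Nothing but skirt and plate lies beside the lever.
- load_dial (a joint): Turn of the blue dial in rad, growing clockwise seen from above. Ten click positions 0.524 rad (30 degrees) apart, at 0 to 4.71, with end stops just beyond; it starts at rest in one of the first four (0 to 1.57). About 4 to 6 N near the lever's end takes it out of a notch; half-way to the next it lets go and springs into that notch by itself, ahead of the finger, and stays.
- range_dial_axis (a point): Orange dial, the same kind and size as the blue one: point on its axis, 17 mm above the box's top. Not to be turned.
- range_dial_tip (a point): Point in the orange dial's lever, 36 mm from its axis, at mid-height of the lever.
- go_top (a point): Green push button of 36 mm diameter on the load box, in a round black housing: centre of the button's top face. It is pressed straight down.
- go (a joint): Travel of the green button in m: 0 up, 0.006 fully down (about 5 N); it springs back up when let go.
- jar: Small amber jar with a steel cap, 40 mm across and 45 mm tall, loose on the far part of the load box's top; origin at the centre of its underside.
- controller: Black charge controller with a row of red terminals, 120 x 150 x 37 mm, loose on the bench; origin at the centre of its underside.
- phone: Blue mobile phone lying flat on the bench, 115 x 50 x 13 mm, loose; origin at the centre of its underside.

How it is judged:
By the outcome, as a careful person would: the job done as asked, in the order asked, and still so for the second after the job is handed in, with the robot touching nothing.
It also fails if it takes over 64 s, if anything falls off the work surface, if the arm or the gripper's body presses on something with over 40 N, if the wrist force passes 120 N, or if a joint passes its speed limit or range.

### The arm

A 7-joint arm with a two-finger parallel gripper is mounted at the origin on the work surface. World frame = base frame: x ahead of the robot, y to its left, z up, the work surface at z = 0. Lengths are in m, angles in rad, forces in N, time in s.
With the tool pointing down it reaches from about 0.4 to 0.85 m from the base axis. Payload 4.5 kg.
Tool frame: the origin (TCP) lies on the centre line of the jaws, within the pads' length; the fingertips stand 8 mm ahead of it and the grasp point (between the pads) lies 11 mm behind it; z points along the fingers, x is the direction in which the jaws open and shut, and the axes are right-handed (so a half turn about z gives the same grasp; the last joint's range is limited). The gripper opens to 88 mm and grips with 3 to 60 N. Pads are 18 mm wide; open, the fingers measure 123 mm over their backs; the gripper's body (75 mm by 187 mm) begins 45 mm behind the grasp point.
Start: joints at [1.28, 0.689, -0.195, 1.565, 0.157, 0.902, -0.215], TCP at [0.199, -0.592, 0.247] pointing down, gripper open.
Joint ranges: [-3.01, 3.01], [-0.46, 2.08], [-1.47, 1.51], [0.13, 2.56], [-1, 4.14], [0.04, 2.09], [-2.66, 2.66]. Speed limits (rad/s): [2.57, 2.57, 3.14, 3.14, 3.14, 3.14, 3.14].

### API

Orientations are given as a unit quaternion [x, y, z, w].
In Python, from plant import r gives the robot as it stands.
- The arm moves only by the shell command python3 -m pendant 'ROWS' [FORCE]. ROWS is JSON, a list of rows, each a list of 3 entries, a list of its own where there are three numbers: the turn, a rotation vector about the tool's x, y, z in rad, then the shift along the tool's x, y, z in m, then the opening, from 0 (shut) to 1 (fully open). In form: [[[wx, wy, wz], [tx, ty, tz], claw], ...]. A call has 1 to 10 rows; each row is the pose to reach, as a shift and turn from the pose commanded when the call began, along the tool's axes at that moment; what a row does not reach only later rows make up. A row lasts 1/10 s, in which the tool goes at most 50 mm and 8.59 degrees, less where a joint would pass 70% of its speed; a pose out of reach is approached as far as the arm can. A call with a gripper value outside its range is refused whole. The fingers move at their own pace and stop on an object; FORCE is the grip in N (left out, the last holds). Time passes only in rows, so rows that repeat a pose let the fingers close. It gives the time, the measured TCP pose, the force and the opening at its end, in the units of the state.
- r.get_state(): the state, without advancing time (a new reading comes with each control period).
- r.snapshot(name): name is "scene" or "top" or "wrist"; returns a dict with "image" (384x512x3 uint8, red, green, blue), "mtx" (3x3 intrinsics, pixels), "R" (3x3) and "t" (3): a world point X has camera coordinates R X + t; the wrist camera has in their place "T_tool_cam" (4x4, takes a point from camera to tool coordinates, whose origin is the TCP and whose axes are the tool frame's). Camera axes: x right, y down, z forward; pixel columns grow to the right and rows downward; lengths in m; the calibration is good to about 2 mm. A picture is of the moment at which its call begins: read the wrist's pose just before it. There is no depth.
- r.finish_job(): hands the job in, once; it reports no verdict.
The state is a dict: "clock": time; "q": joint angles; "qd": joint speeds; "joint_torque": joint torques, N m; "tool_pos": TCP position; "eef_rot": TCP orientation; "contact_force": force on the tool from outside, world axes, zero at the start; "moment": the same for the moment, N m; "opening": opening from 0.0 (shut) to 1.0 (fully open).
Only numpy, scipy, OpenCV 4.12 (cv2) and the standard library are available. Lean on these libraries where they do the work, as an engineer would, in place of code of your own. Each camera call takes 0.05 s, during which the arm holds its last target. There are 200 camera calls.

## Working session

There is one attempt and no reset: what is moved stays moved. The work goes in short steps, Python scripts to look and compute and a shell command to move; the robot and the scene stay as the last step left them, time stands still between calls to the robot, and variables do not carry over. Pictures are saved under pics/ and viewed, about 8 in all and at most 12, crops included, and the job is handed in when it is done.

```bash
mkdir -p pics; ls
python3 - <<'E'
from plant import r
import cv2,numpy as np
s=r.get_state(); print({k:np.round(v,3).tolist() for k,v in s.items()})
ims=[]
for n in("scene","top"):
    d=r.snapshot(n); np.savez(f"pics/{n}.npz",**d); ims.append(d["image"]); print(n,d["mtx"],d["R"],d["t"])
cv2.imwrite("pics/a.png",cv2.resize(ims[0],(800,600))[:,:,::-1]); cv2.imwrite("pics/b.png",cv2.resize(ims[1],(800,600))[:,:,::-1])
E
```

```text
pics
{'clock': 0.0, 'q': [1.28, 0.69, -0.195, 1.566, 0.157, 0.902, -0.215], 'qd': [-0.0, -0.001, 0.001, 0.0, 0.001, -0.002, 0.0], 'joint_torque': [0.0, -52.757, -1.267, -15.343, -0.053, 0.007, 0.0], 'tool_pos': [0.199, -0.592, 0.246], 'eef_rot': [0.812, -0.583, -0.001, -0.0], 'contact_force': [-0.131, -0.209, 0.197], 'moment': [-0.028, -0.007, 0.039], 'opening': 0.999}
scene [[369.78680038   0.         260.44539603]
 [  0.         369.78680038 186.79633742]
 [  0.           0.           1.        ]] [[ 0.4481813   0.89389652 -0.00908533]
 [ 0.75458576 -0.38374389 -0.53229781]
 [-0.4793056   0.23171026 -0.84650842]] [-0.2796683  -0.37467336  1.38870654]
top [[363.92579183   0.         253.79127145]
 [  0.         363.92579183 184.62586167]
 [  0.           0.           1.        ]] [[-0.03562126 -0.99936463 -0.00121181]
 [-0.97212511  0.03493147 -0.23184599]
 [ 0.23174101 -0.00708062 -0.97275175]] [0.03306684 0.58827314 1.16212349]
```

View pics/b.png

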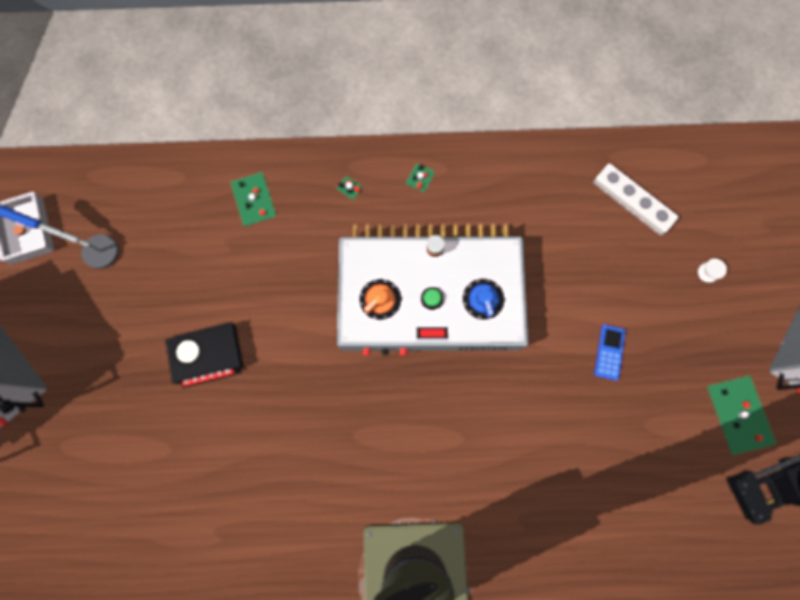

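View pics/a.png

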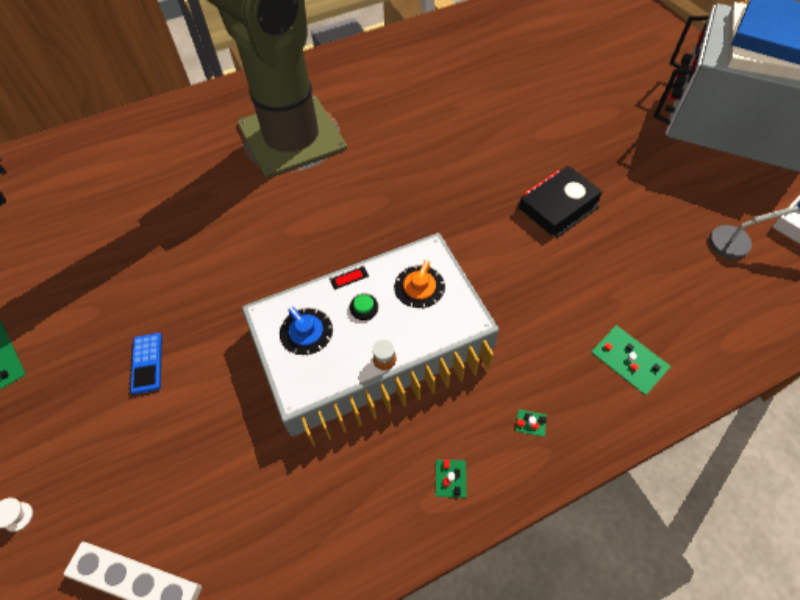

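The top view shows the blue dial at about (484,299), with its lever pointing towards the robot and slightly right. The orange dial is at (380,299), the button at (432,298), and the jar is behind the button at (436,243). The scene view agrees: the blue lever points to the front edge.

```bash
cat > h.py <<'E'
import numpy as np,cv2
def ray(d,uv,z):
    R,t=d["R"],d["t"]; c=-R.T@t; v=R.T@np.linalg.solve(d["mtx"],[uv[0],uv[1],1.]); return c+v*(z-c[2])/v[2]
def blobs(img,lo,hi,amin=15):
    h=cv2.cvtColor(img,cv2.COLOR_RGB2HSV); m=cv2.inRange(h,np.array(lo),np.array(hi))
    n,l,s,c=cv2.connectedComponentsWithStats(m); return [(c[i],s[i],l==i) for i in range(1,n) if s[i][4]>=amin]
E
python3 - <<'E'
import numpy as np,cv2
from h import *
for n in("top","scene"):
    d=dict(np.load(f"pics/{n}.npz")); im=d["image"]
    for nm,lo,hi,z in(("blue",(105,120,60),(125,255,255),.089),("green",(50,120,60),(75,255,255),.095),("orange",(8,170,150),(20,255,255),.089)):
        for c,s,m in blobs(im,lo,hi):
            p=ray(d,c,z)
            if .4<p[0]<.9 and abs(p[1])<.3: print(n,nm,np.round(c,1),s,np.round(p,4))
a=dict(np.load("pics/top.npz"))["image"][165:215,220:340]; b=dict(np.load("pics/scene.npz"))["image"][165:235,165:295]
a=cv2.resize(a,None,fx=6,fy=6,interpolation=2); b=cv2.resize(b,(720,388),interpolation=2)[:290]
cv2.imwrite("pics/c.png",np.vstack([a,b])[:,:,::-1])
E
```

```text
top blue [308.9 190.5] [299 181  21  22 308] [ 0.5577 -0.1697  0.089 ]
top green [268.2 113.1] [261 106  16  16  70] [ 0.8363 -0.0468  0.095 ]
top green [222.  122.3] [217 119  11   7  26] [0.808  0.1141 0.095 ]
top green [276.3 190.2] [271 185  12  12 106] [ 0.5612 -0.0612  0.095 ]
top orange [243.9 190.4] [234 182  18  18 162] [0.5658 0.0455 0.089 ]
scene blue [194.9 210. ] [184 197  23  25 380] [ 0.5587 -0.166   0.089 ]
scene green [232.3 194.2] [226 189  13  12 128] [ 0.5624 -0.0555  0.095 ]
scene green [403.3 230.1] [379 209  50  43 907] [0.864  0.2969 0.095 ]
scene green [338.3 265.1] [331 262  19   7  55] [0.8679 0.0941 0.095 ]
scene green [340.4 274.5] [330 269  19  10  92] [0.8902 0.0854 0.095 ]
scene green [288.  306.2] [279 294  20  25 338] [ 0.8993 -0.0651  0.095 ]
scene orange [268.6 180.9] [258 168  21  23 274] [0.5656 0.0561 0.089 ]
```

View pics/c.png

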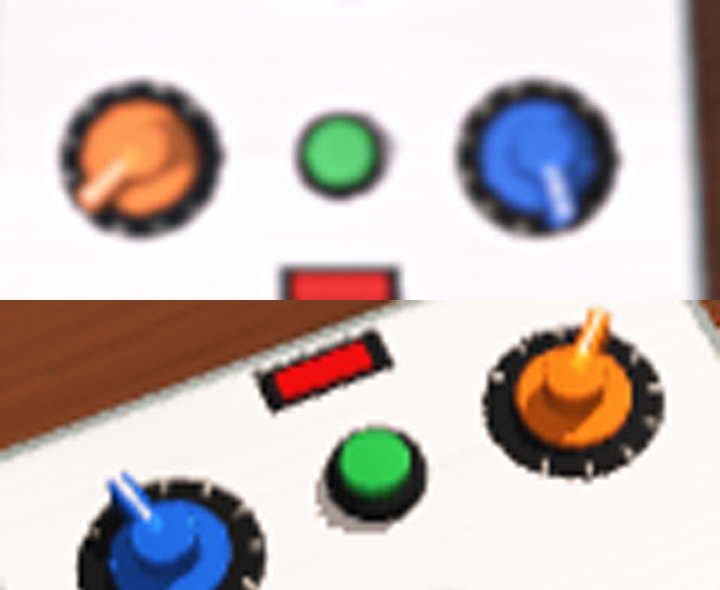

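```bash
python3 -m pendant '[[[0,0,-1.5],[-0.264,-0.437,0],0],[[0,0,-1.5],[-0.264,-0.437,0],0],[[0,0,-1.5],[-0.264,-0.437,0],0],[[0,0,-1.5],[-0.264,-0.437,0],0],[[0,0,-1.5],[-0.264,-0.437,0],0],[[0,0,-1.5],[-0.264,-0.437,0],0],[[0,0,-1.5],[-0.264,-0.437,0],0],[[0,0,-1.5],[-0.264,-0.437,0],0],[[0,0,-1.5],[-0.264,-0.437,0],0],[[0,0,-1.5],[-0.264,-0.437,0],0]]' 10
cat >> h.py <<'E'
from scipy.spatial.transform import Rotation as Ro
def where(s): 
    M=Ro.from_quat(s["eef_rot"]).as_matrix(); return np.array(s["tool_pos"]),M,np.degrees(np.arctan2(M[1,0],M[0,0]))
def goto(s,p,az):
    """shift (tool axes) and turn to a tool-down pose at p with tool x at azimuth az deg"""
    P,M,_=where(s); a=np.radians(az); x=np.array([np.cos(a),np.sin(a),0]); z=np.array([0,0,-1.])
    G=np.c_[x,np.cross(z,x),z]; return np.round(Ro.from_matrix(M.T@G).as_rotvec(),4),np.round(M.T@(np.array(p)-P),4)
E
python3 - <<'E'
from plant import r; from h import *
s=r.get_state(); p,M,a=where(s); print(np.round(p,4),a,np.round(s["q"],2),s["opening"],s["clock"]); print(goto(s,[.535,-.208,.247],104)); print(r.snapshot("wrist")["T_tool_cam"])
E
```

```text
clock: 1.1
tool_pos: [0.5233, -0.2092, 0.2465]
eef_rot: [0.992, 0.13, -0.0, 0.0]
contact_force: [0.1, -0.7, -0.9]
opening: 0.117
[ 0.5233 -0.2092  0.2465] 14.893226581118405 [ 0.64  0.66 -0.58  1.74  0.45  0.88  0.12] 0.11652757341356576 1.1
(array([-4.0000e-04,  6.0000e-04, -1.5552e+00]), array([ 0.0116,  0.0018, -0.0005]))
[[ 9.99999415e-01  1.01946318e-03 -3.62323388e-04 -2.05700615e-03]
 [-8.58861840e-04  9.51644806e-01  3.07199327e-01 -7.95702820e-02]
 [ 6.57981572e-04 -3.07198836e-01  9.51645124e-01 -1.38488137e-01]
 [ 0.00000000e+00  0.00000000e+00  0.00000000e+00  1.00000000e+00]]
```

```bash
python3 -m pendant '[[[0,0,-1.555],[0.012,0.002,0],0],[[0,0,-1.555],[0.012,0.002,0],0],[[0,0,-1.555],[0.012,0.002,0],0],[[0,0,-1.555],[0.012,0.002,0],0],[[0,0,-1.555],[0.012,0.002,0],0],[[0,0,-1.555],[0.012,0.002,0],0],[[0,0,-1.555],[0.012,0.002,0],0],[[0,0,-1.555],[0.012,0.002,0],0],[[0,0,-1.555],[0.012,0.002,0],0],[[0,0,-1.555],[0.012,0.002,0],0]]'
cat >> h.py <<'E'
def wrist(r,name):
    import time
    s=r.get_state(); d=r.snapshot("wrist"); P,M,_=where(s); T=np.eye(4); T[:3,:3]=M; T[:3,3]=P
    W=np.linalg.inv(T@d["T_tool_cam"]); d["R"],d["t"]=W[:3,:3],W[:3,3]; d.pop("T_tool_cam")
    np.savez(f"pics/{name}.npz",**d); cv2.imwrite(f"pics/{name}.png",cv2.resize(d["image"],(800,600))[:,:,::-1]); return d,s
def proj(d,X): c=d["mtx"]@(d["R"]@np.array(X)+d["t"]); return c[:2]/c[2]
E
python3 - <<'E'
from plant import r; from h import *
d,s=wrist(r,"w1"); p,M,a=where(s); print(np.round(p,4),a,np.round(s["q"],2),s["opening"],s["clock"])
for nm,lo,hi,z in(("blue",(105,120,60),(125,255,255),.089),("green",(50,120,60),(75,255,255),.095)):
    for c,st,m in blobs(d["image"],lo,hi,80): print(nm,np.round(c,1),st,np.round(ray(d,c,z),4))
E
```

```text
clock: 2.15
tool_pos: [0.5341, -0.2101, 0.2463]
eef_rot: [0.637, 0.771, -0.0, -0.0]
contact_force: [-0.7, -0.7, 0.9]
opening: 0.005
[ 0.5341 -0.2101  0.2463] 100.79857122913332 [ 0.83  0.78 -0.98  1.7   0.74  1.07  1.36] 0.005496303687078868 2.15
blue [67.6 41.5] [  31    0   71  103 4016] [ 0.4427 -0.4013  0.089 ]
blue [295.2 204.1] [ 266  167   59   66 2545] [ 0.5547 -0.1681  0.089 ]
green [398.9 229. ] [ 381  212   37   35 1008] [ 0.5593 -0.056   0.095 ]
```

View pics/w1.png

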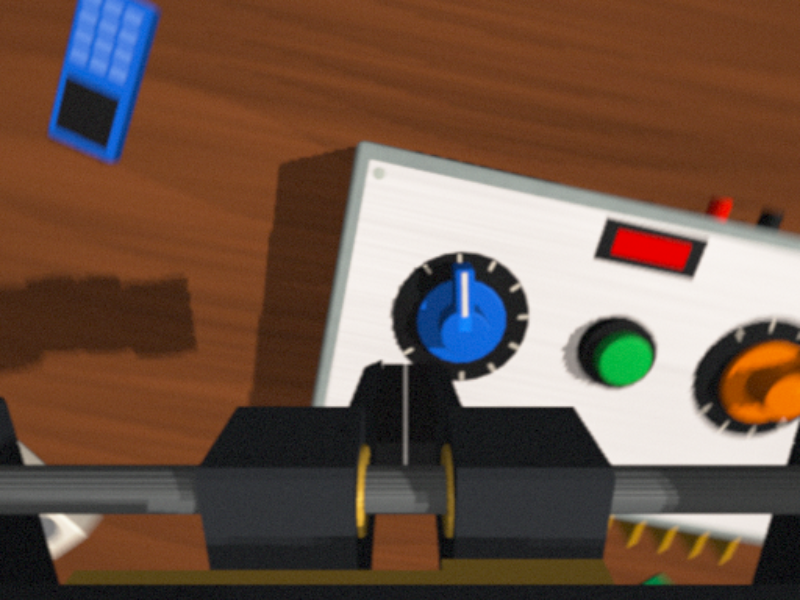

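The wrist view has the blue dial's skirt at about (462,318), the white line running from (464,318) to (464,268), the green button at (624,358), and the closed fingertip at (407,365). I'll get the axis from the plate's outline and the lever angle from the white line.

```bash
cat > dial.py <<'E'
from h import *
def dial(d,u0,v0,w=60):
    im=d["image"]; h=cv2.cvtColor(im,cv2.COLOR_RGB2HSV)
    dark=((h[...,2]<75)|((h[...,1]>110)&(h[...,0]>100)&(h[...,0]<128))).astype(np.uint8)
    k=np.zeros_like(dark); k[max(0,v0-w):v0+w,max(0,u0-w):u0+w]=1; n,l,s,c=cv2.connectedComponentsWithStats(dark*k)
    i=l[v0,u0]; hull=cv2.convexHull(max(cv2.findContours((l==i).astype(np.uint8),0,1)[0],key=len))[:,0]
    P=np.array([ray(d,q,.083)[:2] for q in hull]); (c,rad)=cv2.minEnclosingCircle(P.astype(np.float32))
    fill=np.zeros_like(dark); cv2.fillPoly(fill,[hull],1)
    wh=((fill==1)&(h[...,1]<100)&(h[...,2]>150)).astype(np.uint8)
    print("plate centre",np.round(c,4),"r",round(rad,4))
    n,l,s,cc=cv2.connectedComponentsWithStats(wh)
    for j in range(1,n):
        q=np.array([ray(d,(x,y),.109)[:2] for y,x in np.argwhere(l==j)])
        rr=np.hypot(*(q-np.array(c)).T)
        if len(q)>12 and rr.min()<.033:
            ax=np.linalg.svd(q-q.mean(0))[2][0]; ax*=np.sign(ax@(q.mean(0)-c)); 
            print("line",len(q),"az",np.degrees(np.arctan2(ax[1],ax[0]))%360,"az from c",np.degrees(np.arctan2(*(q.mean(0)-c)[::-1]))%360,"r",rr.min(),rr.max(),"mean",q.mean(0))
E
python3 - <<'E'
from dial import *
d=dict(np.load("pics/w1.npz")); dial(d,295,210)
d=dict(np.load("pics/top.npz")); dial(d,309,190,16)
E
```

```text
plate centre [ 0.5776 -0.1457] r 0.0764
line 1720 az 134.08244913841568 az from c 70.31240811165499 r 0.00014723100215045882 0.049387451935296 mean [ 0.58264638 -0.13161215]
plate centre [ 0.5579 -0.1709] r 0.0419
line 18 az 194.67135549602182 az from c 193.1360762460418 r 0.01307188422171829 0.03771829247685296 mean [ 0.53317271 -0.17667033]
```

```bash
cat > dial2.py <<'E'
from h import *
from scipy.optimize import least_squares
def dial(d,box):
    """box u0,v0,u1,v1: window around the dial; plate circle (r 47 mm) and white line"""
    u0,v0,u1,v1=box; h=cv2.cvtColor(d["image"],cv2.COLOR_RGB2HSV)[v0:v1,u0:u1]
    dark=((h[...,2]<75)|((h[...,1]>110)&(h[...,0]>100)&(h[...,0]<128))).astype(np.uint8)
    n,l,s,_=cv2.connectedComponentsWithStats(dark); i=1+np.argmax(s[1:,4])
    hull=cv2.convexHull(np.vstack(cv2.findContours((l==i).astype(np.uint8),0,1)[0]))[:,0]
    fill=np.zeros_like(dark); cv2.fillPoly(fill,[hull],1)
    e=np.array([q for q in hull if 1<q[1]<v1-v0-3 and 1<q[0]<u1-u0-3])+[u0,v0]
    P=np.array([ray(d,q,.083)[:2] for q in e])
    c=least_squares(lambda c:np.hypot(*(P-c).T)-.047,P.mean(0),loss="soft_l1",f_scale=.001); res=c.fun*1e3; c=c.x
    print("axis",np.round(c,4),"n",len(e),"resid mm",np.round([res.min(),res.max()],1))
    wh=((fill==1)&(h[...,1]<110)&(h[...,2]>150)).astype(np.uint8)
    n,l,s,_=cv2.connectedComponentsWithStats(wh)
    for j in range(1,n):
        q=np.array([ray(d,(x+u0,y+v0),.109)[:2] for y,x in np.argwhere(l==j)]); rr=np.hypot(*(q-c).T)
        if len(q)>12 and rr.min()<.03:
            ax=np.linalg.svd(q-q.mean(0))[2][0]; ax*=np.sign(ax@(q.mean(0)-c)); o=(q.mean(0)-c)
            print("line",len(q),"az %.1f  az from axis %.1f"%(np.degrees(np.arctan2(ax[1],ax[0]))%360,np.degrees(np.arctan2(o[1],o[0]))%360),"r",np.round([rr.min(),rr.max()],4))
    return c
E
python3 - <<'E'
from dial2 import *
from plant import r
dial(dict(np.load("pics/w1.npz")),(240,150,350,231))
print(goto(r.get_state(),[.535,-.212,.247],104))
E
```

```text
axis [ 0.5583 -0.1681] n 25 resid mm [-2.7  0.2]
line 140 az 193.3  az from axis 192.3 r [0.0131 0.0412]
line 13 az 85.6  az from axis 88.7 r [0.0299 0.035 ]
(array([-0.0012, -0.0005, -0.0508]), array([-0.0019,  0.0006, -0.001 ]))
```

```bash
python3 -m pendant '[[[0,0,-0.04],[-0.001,0.004,0.04],0],[[0,0,-0.04],[-0.001,0.004,0.08],0],[[0,0,-0.04],[-0.001,0.004,0.11],0],[[0,0,-0.04],[-0.001,0.004,0.13],0],[[0,0,-0.04],[-0.001,0.004,0.142],0],[[0,0,-0.04],[-0.001,0.004,0.142],0],[[0,0,-0.04],[-0.001,0.004,0.142],0]]'
python3 - <<'E'
from plant import r; from h import *
d,s=wrist(r,"w2"); p,M,a=where(s); print(np.round(p,4),a,np.round(s["q"],2),s["contact_force"],s["clock"])
c=np.array([.558,-.169,p[2]]); print("axis in tool",M.T@(c-p))
E
```

```text
clock: 2.9
tool_pos: [0.5393, -0.2099, 0.1054]
eef_rot: [0.624, 0.781, 0.0, 0.0]
contact_force: [0.2, -0.4, -0.6]
opening: 0.002
[ 0.5393 -0.2099  0.1054] 102.73733947834253 [ 0.75  0.97 -0.85  1.8   0.96  0.85  1.22] [ 0.22681355 -0.41309438 -0.62056961] 2.9
axis in tool [3.57439836e-02 2.72764774e-02 1.43891705e-05]
```

View pics/w2.png

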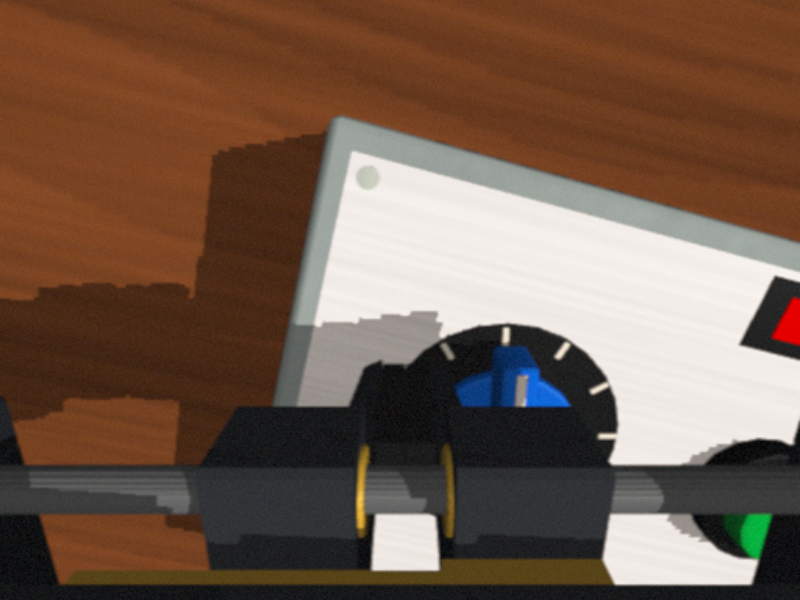

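The closed fingertip stands left of the lever at (390,375), with the lever end at (515,350) pointing outward. The finger sits 9 mm too far in, so I'll move it out and close the gap.

```bash
python3 -m pendant '[[[0,0,0],[0,-0.008,0],0],[[0,0,0.005],[0.004,-0.008,0],0],[[0,0,0.005],[0.008,-0.008,0],0],[[0,0,0.005],[0.009,-0.008,0],0],[[0,0,0.005],[0.009,-0.008,0],0]]'
python3 - <<'E'
from plant import r; from h import *
s=r.get_state(); p,M,a=where(s); print(np.round(p,4),a,np.round(s["contact_force"],2),np.round(M.T@s["contact_force"],2))
c=np.array([.558,-.169,p[2]]); print("axis in tool",M.T@(c-p))
E
```

```text
clock: 3.45
tool_pos: [0.5292, -0.2025, 0.105]
eef_rot: [0.626, 0.78, 0.0, 0.0]
contact_force: [-0.2, 0.2, 0.8]
opening: 0.005
[ 0.5292 -0.2025  0.105 ] 102.54531712167466 [-0.19  0.15  0.76] [ 0.19 -0.15 -0.76]
axis in tool [2.64335942e-02 3.54036070e-02 1.04906125e-05]
```

```bash
for i in 1 2 3 ; do :; done; python3 -m pendant '[[[0,0,0],[0.001,0,0],0],[[0,0,0],[0.002,0,0],0],[[0,0,0],[0.002,0,0],0]]'; python3 -m pendant '[[[0,0,0],[0.001,0,0],0],[[0,0,0],[0.001,0,0],0]]';python3 -m pendant '[[[0,0,0],[0.001,0,0],0],[[0,0,0],[0.001,0,0],0]]';python3 -m pendant '[[[0,0,0],[0.001,0,0],0],[[0,0,0],[0.001,0,0],0]]'
```

```text
clock: 3.75
tool_pos: [0.5286, -0.2008, 0.1047]
eef_rot: [0.626, 0.78, 0.0, -0.0]
contact_force: [0.2, 0.6, -0.4]
opening: 0.009
clock: 3.95
tool_pos: [0.5283, -0.1998, 0.1047]
eef_rot: [0.626, 0.78, 0.0, -0.0]
contact_force: [0.7, -0.1, -0.3]
opening: 0.005
clock: 4.15
tool_pos: [0.5281, -0.1989, 0.1048]
eef_rot: [0.626, 0.78, 0.0, 0.0]
contact_force: [0.3, 0.1, 0.6]
opening: 0.004
clock: 4.35
tool_pos: [0.5279, -0.1979, 0.1047]
eef_rot: [0.626, 0.78, 0.0, 0.0]
contact_force: [-0.6, 0.4, 0.3]
opening: 0.006
```

```bash
for_=1; python3 -m pendant '[[[0,0,0],[0.001,0,0],0],[[0,0,0],[0.002,0,0],0],[[0,0,0],[0.002,0,0],0]]'|sed -n '2p;4p'; python3 -m pendant '[[[0,0,0],[0.001,0,0],0],[[0,0,0],[0.001,0,0],0]]'|sed -n '2p;4p';python3 -m pendant '[[[0,0,0],[0.001,0,0],0],[[0,0,0],[0.001,0,0],0]]'|sed -n '2p;4p';python3 -m pendant '[[[0,0,0],[0.001,0,0],0],[[0,0,0],[0.001,0,0],0]]'|sed -n '2p;4p'
python3 - <<'E'
from plant import r; from h import *
d,s=wrist(r,"w3"); p,M,a=where(s); print(np.round(p,4),a,np.round(M.T@s["contact_force"],2))
c=np.array([.558,-.169,p[2]]); print("axis in tool",M.T@(c-p))
cv2.imwrite("pics/w3c.png",cv2.resize(d["image"][190:280,200:400],None,fx=3.5,fy=3.5,interpolation=2)[:,:,::-1])
E
```

```text
tool_pos: [0.5274, -0.196, 0.1047]
contact_force: [-0.1, -0.6, 1.4]
tool_pos: [0.5273, -0.1956, 0.1047]
contact_force: [1.2, -0.1, -0.3]
tool_pos: [0.5272, -0.1952, 0.1047]
contact_force: [1.4, -3.8, -0.2]
tool_pos: [0.5267, -0.1939, 0.1047]
contact_force: [1.1, -4.6, 0.8]
[ 0.5267 -0.1939  0.1047] 102.46286367253022 [-4.69  0.06 -0.83]
axis in tool [ 1.76023735e-02  3.59393820e-02 -4.22850982e-05]
```

View pics/w3c.png

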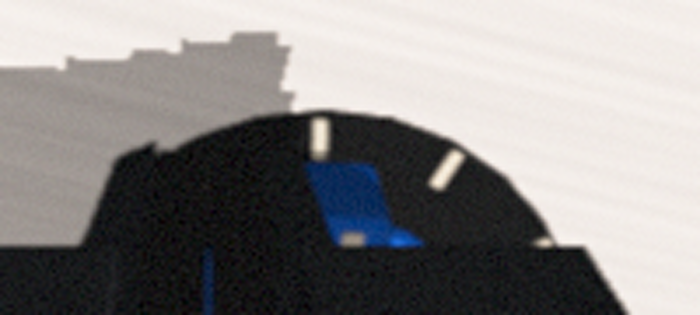

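Contact registers at about 4 N on the lever's side, with the axis at (0.0176, 0.036) in the tool frame. I'll compute the orbit rows in 3° steps.

Run:
```python
import numpy as np
a=np.array([.0176,.036])
for t in (1,2,3,5,6,9,12,15):
    h=np.radians(t); print(t,round(h,3),np.round(a-np.array([[np.cos(h),-np.sin(h)],[np.sin(h),np.cos(h)]])@a,4))
```

```text
1 0.017 [ 0.0006 -0.0003]
2 0.035 [ 0.0013 -0.0006]
3 0.052 [ 0.0019 -0.0009]
5 0.087 [ 0.0032 -0.0014]
6 0.105 [ 0.0039 -0.0016]
9 0.157 [ 0.0058 -0.0023]
12 0.209 [ 0.0079 -0.0029]
15 0.262 [ 0.0099 -0.0033]
```

```bash
cat > st.py <<'E'
from plant import r; from h import *
s=r.get_state(); p,M,a=where(s); c=np.array([.558,-.169,p[2]])
print("t",s["clock"],"yaw %.1f"%a,"axis in tool",np.round(M.T@(c-p),4)[:2],"F tool",np.round(M.T@s["contact_force"],1),"z",p[2].round(4),"q7",s["q"][6].round(2))
E
python3 -m pendant '[[[0,0,0.026],[0.001,-0.0005,0],0],[[0,0,0.052],[0.0019,-0.0009,0],0],[[0,0,0.079],[0.0029,-0.0013,0],0],[[0,0,0.105],[0.0039,-0.0016,0],0]]'>/dev/null; python3 st.py
python3 -m pendant '[[[0,0,0.026],[0.001,-0.0005,0],0],[[0,0,0.052],[0.0019,-0.0009,0],0]]'>/dev/null; python3 st.py
python3 -m pendant '[[[0,0,0.026],[0.001,-0.0005,0],0],[[0,0,0.052],[0.0019,-0.0009,0],0]]'>/dev/null; python3 st.py
python3 -m pendant '[[[0,0,0.026],[0.001,-0.0005,0],0],[[0,0,0.052],[0.0019,-0.0009,0],0]]'>/dev/null; python3 st.py
```

```text
t 5.7 yaw 96.4 axis in tool [0.0159 0.0362] F tool [-2.  -1.5 -0.8] z 0.1046 q7 1.05
t 5.9 yaw 93.4 axis in tool [0.0157 0.0357] F tool [-1.2 -1.5 -0.2] z 0.1047 q7 1.0
t 6.1 yaw 90.5 axis in tool [0.0157 0.0354] F tool [-0.2  0.  -0.7] z 0.1049 q7 0.95
t 6.3 yaw 87.4 axis in tool [0.0163 0.0357] F tool [ 0.2  0.3 -0.2] z 0.1048 q7 0.9
```

```bash
python3 -m pendant '[[[0,0,0.026],[0.001,-0.0005,0],0],[[0,0,0.052],[0.0019,-0.0009,0],0],[[0,0,0.079],[0.0029,-0.0013,0],0],[[0,0,0.105],[0.0039,-0.0016,0],0],[[0,0,0.131],[0.0048,-0.0020,0],0],[[0,0,0.157],[0.0058,-0.0023,0],0],[[0,0,0.183],[0.0069,-0.0026,0],0],[[0,0,0.209],[0.0079,-0.0029,0],0]]'>/dev/null; python3 st.py
python3 -m pendant '[[[0,0,0.026],[0.001,-0.0005,0],0],[[0,0,0.052],[0.0019,-0.0009,0],0]]'>/dev/null; python3 st.py
python3 -m pendant '[[[0,0,0.026],[0.001,-0.0005,0],0],[[0,0,0.052],[0.0019,-0.0009,0],0]]'>/dev/null; python3 st.py
python3 -m pendant '[[[0,0,0.026],[0.001,-0.0005,0],0],[[0,0,0.052],[0.0019,-0.0009,0],0]]'>/dev/null; python3 st.py
python3 -m pendant '[[[0,0,0.026],[0.001,-0.0005,0],0],[[0,0,0.052],[0.0019,-0.0009,0],0]]'>/dev/null; python3 st.py
python3 -m pendant '[[[0,0,0.026],[0.001,-0.0005,0],0],[[0,0,0.052],[0.0019,-0.0009,0],0]]'>/dev/null; python3 st.py
```

```text
t 7.1 yaw 75.4 axis in tool [0.0171 0.0361] F tool [-2.2  1.8 -0.3] z 0.1047 q7 0.7
t 7.3 yaw 72.4 axis in tool [0.0181 0.036 ] F tool [-4.3  1.  -0.2] z 0.1046 q7 0.65
t 7.5 yaw 69.4 axis in tool [0.0177 0.0362] F tool [-3.4  1.2  0.1] z 0.1047 q7 0.6
t 7.7 yaw 66.5 axis in tool [0.0165 0.0365] F tool [-2.3  0.7  0.4] z 0.1047 q7 0.55
t 7.9 yaw 63.6 axis in tool [0.0158 0.0368] F tool [-1.5  0.9  0.2] z 0.1048 q7 0.5
t 8.1 yaw 60.6 axis in tool [0.0158 0.0369] F tool [-0.3 -0.6  0.6] z 0.1048 q7 0.45
```

Second click done: the force rose and let go near yaw 62. Now the third.

```bash
python3 -m pendant '[[[0,0,0.026],[0.001,-0.0005,0],0],[[0,0,0.052],[0.0019,-0.0009,0],0],[[0,0,0.079],[0.0029,-0.0013,0],0],[[0,0,0.105],[0.0039,-0.0016,0],0],[[0,0,0.131],[0.0048,-0.0020,0],0],[[0,0,0.157],[0.0058,-0.0023,0],0],[[0,0,0.183],[0.0069,-0.0026,0],0],[[0,0,0.209],[0.0079,-0.0029,0],0]]'>/dev/null; python3 st.py
python3 -m pendant '[[[0,0,0.026],[0.001,-0.0005,0],0],[[0,0,0.052],[0.0019,-0.0009,0],0]]'>/dev/null; python3 st.py
python3 -m pendant '[[[0,0,0.026],[0.001,-0.0005,0],0],[[0,0,0.052],[0.0019,-0.0009,0],0]]'>/dev/null; python3 st.py
python3 -m pendant '[[[0,0,0.026],[0.001,-0.0005,0],0],[[0,0,0.052],[0.0019,-0.0009,0],0]]'>/dev/null; python3 st.py
python3 -m pendant '[[[0,0,0.026],[0.001,-0.0005,0],0],[[0,0,0.052],[0.0019,-0.0009,0],0]]'>/dev/null; python3 st.py
python3 -m pendant '[[[0,0,0.026],[0.001,-0.0005,0],0],[[0,0,0.052],[0.0019,-0.0009,0],0]]'>/dev/null; python3 st.py
python3 -m pendant '[[[0,0,0.026],[0.001,-0.0005,0],0],[[0,0,0.052],[0.0019,-0.0009,0],0]]'>/dev/null; python3 st.py
```

```text
t 8.9 yaw 48.6 axis in tool [0.0168 0.0368] F tool [-0.7 -0.2  0.1] z 0.1047 q7 0.27
t 9.1 yaw 45.6 axis in tool [0.0169 0.0369] F tool [ 0.8 -0.1 -0.1] z 0.1047 q7 0.22
t 9.3 yaw 42.6 axis in tool [0.018  0.0368] F tool [-1.6  0.1 -1.3] z 0.1046 q7 0.18
t 9.5 yaw 39.6 axis in tool [0.0185 0.0368] F tool [-4.1  0.3 -1.1] z 0.1045 q7 0.14
t 9.7 yaw 36.7 axis in tool [0.0173 0.0371] F tool [-3.2 -0.4 -0.6] z 0.1046 q7 0.09
t 9.9 yaw 33.7 axis in tool [0.0165 0.0374] F tool [-1.7  0.   1.4] z 0.1047 q7 0.05
t 10.1 yaw 30.7 axis in tool [0.0161 0.0375] F tool [-0.5 -0.3  0.1] z 0.1048 q7 0.01
```

Run:
```python
from plant import r; from dial2 import *
ims=[]
for n in("scene","top"):
    d=r.snapshot(n); u,v=proj(d,[.558,-.169,.09]).astype(int); w=26
    ims.append(cv2.resize(d["image"][v-w:v+w,u-w:u+w],(390,390),interpolation=2))
    for az in (193,163,133,103,73): print(n,az,np.round((proj(d,[.558+.042*np.cos(np.radians(az)),-.169+.042*np.sin(np.radians(az)),.105])-[u-w,v-w])*390/52))
cv2.imwrite("pics/s1.png",np.hstack(ims)[:,:,::-1])
```

```text
scene 193 [129.  98.]
scene 163 [186.  76.]
scene 133 [244.  81.]
scene 103 [290. 110.]
scene 73 [311. 158.]
top 193 [234. 282.]
top 163 [184. 282.]
top 133 [140. 257.]
top 103 [113. 215.]
top 73 [112. 166.]
```

View pics/s1.png

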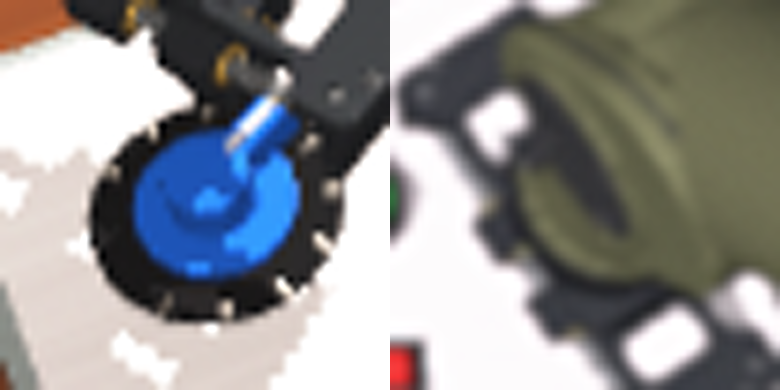

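The scene view shows the lever end at about (285,92), near the prediction for 103° azimuth, which is click three. Now the fourth.

```bash
python3 -m pendant '[[[0,0,0.026],[0.001,-0.0005,0],0],[[0,0,0.052],[0.0019,-0.0009,0],0],[[0,0,0.079],[0.0029,-0.0013,0],0],[[0,0,0.105],[0.0039,-0.0016,0],0],[[0,0,0.131],[0.0048,-0.0020,0],0],[[0,0,0.157],[0.0058,-0.0023,0],0],[[0,0,0.183],[0.0069,-0.0026,0],0],[[0,0,0.209],[0.0079,-0.0029,0],0]]'>/dev/null; python3 st.py
python3 -m pendant '[[[0,0,0.026],[0.001,-0.0005,0],0],[[0,0,0.052],[0.0019,-0.0009,0],0]]'>/dev/null; python3 st.py
python3 -m pendant '[[[0,0,0.026],[0.001,-0.0005,0],0],[[0,0,0.052],[0.0019,-0.0009,0],0]]'>/dev/null; python3 st.py
python3 -m pendant '[[[0,0,0.026],[0.001,-0.0005,0],0],[[0,0,0.052],[0.0019,-0.0009,0],0]]'>/dev/null; python3 st.py
python3 -m pendant '[[[0,0,0.026],[0.001,-0.0005,0],0],[[0,0,0.052],[0.0019,-0.0009,0],0]]'>/dev/null; python3 st.py
python3 -m pendant '[[[0,0,0.026],[0.001,-0.0005,0],0],[[0,0,0.052],[0.0019,-0.0009,0],0]]'>/dev/null; python3 st.py
```

```text
t 11.0 yaw 18.7 axis in tool [0.0173 0.0373] F tool [ 0.3 -0.8  0.4] z 0.1048 q7 -0.15
t 11.2 yaw 15.8 axis in tool [0.0174 0.0374] F tool [ 0.7 -1.2 -0.4] z 0.1047 q7 -0.19
t 11.4 yaw 12.7 axis in tool [0.0184 0.0372] F tool [-2.7  0.8 -0.6] z 0.1046 q7 -0.23
t 11.6 yaw 9.8 axis in tool [0.0191 0.0372] F tool [-4.7 -0.5 -3. ] z 0.1045 q7 -0.27
t 11.8 yaw 6.8 axis in tool [0.018  0.0375] F tool [-3.2 -0.5 -0.7] z 0.1046 q7 -0.31
t 12.0 yaw 3.8 axis in tool [0.0172 0.0377] F tool [-2.4 -0.1 -0.5] z 0.1047 q7 -0.35
```

```bash
python3 -m pendant '[[[0,0,0.026],[0.001,-0.0005,0],0],[[0,0,0.026],[0.001,-0.0005,0],0]]'>/dev/null; python3 st.py
python3 -m pendant '[[[0,0,0.026],[0.001,-0.0005,0],0],[[0,0,0.026],[0.001,-0.0005,0],0]]'>/dev/null; python3 st.py
python3 - <<'E'
from plant import r; from dial2 import *
d=r.snapshot("scene"); u,v=proj(d,[.558,-.169,.09]).astype(int); w=26
cv2.imwrite("pics/s2.png",cv2.resize(d["image"][v-w:v+w,u-w:u+w],(390,390),interpolation=2)[:,:,::-1])
E
```

```text
t 12.2 yaw 2.4 axis in tool [0.0165 0.0379] F tool [-1.1  0.3  0.7] z 0.1049 q7 -0.36
t 12.4 yaw 0.9 axis in tool [0.0168 0.0378] F tool [-0.2 -0.3 -0. ] z 0.1049 q7 -0.38
```

View pics/s2.png

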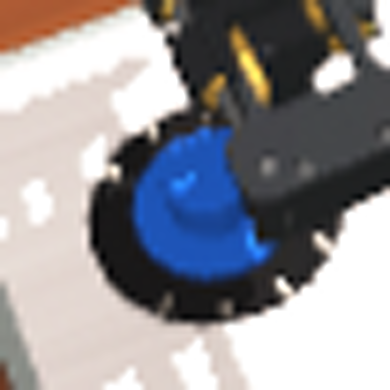

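The gripper hides the lever, though the force shows it let go (-4.7 N at the peak, then 0). I'll back off, rise and look.

```bash
python3 -m pendant '[[[0,0,0],[-0.007,0,0],0],[[0,0,0],[-0.014,0,0],0],[[0,0,0],[-0.014,0,0],0],[[0,0,0],[-0.014,0,-0.04],0],[[0,0,0],[-0.014,0,-0.08],0],[[0,0,0],[-0.014,0,-0.12],0],[[0,0,0],[-0.014,-0.04,-0.14],0],[[0,0,0],[-0.014,-0.04,-0.14],0],[[0,0,0],[-0.014,-0.04,-0.14],0]]'
python3 - <<'E'
from plant import r; from dial2 import *
d,s=wrist(r,"w4"); print(np.round(proj(d,[.558,-.169,.083]),0),np.round(proj(d,[.56,-.058,.09])))
for c,st,m in blobs(d["image"],(50,120,60),(75,255,255),200): print("green",np.round(c,1),st,np.round(ray(d,c,.095),4))
E
```

```text
clock: 13.35
tool_pos: [0.5251, -0.0913, 0.2453]
eef_rot: [1.0, 0.01, 0.001, 0.0]
contact_force: [0.0, -1.5, -0.8]
opening: 0.003
[289. 242.] [297. 143.]
green [299.7 144.5] [ 281  125   39   40 1224] [ 0.5616 -0.0585  0.095 ]
```

View pics/w4.png

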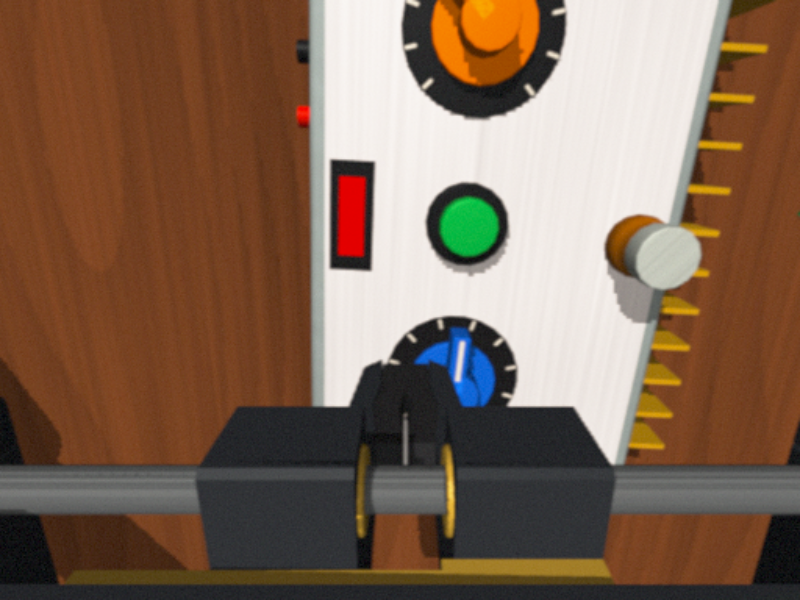

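The lever's white line runs from (458,380) to (463,342), pointing to +y and slightly +x. The jar is at (665,255) and the green button at (469,225).

Run:
```python
from dial2 import *
d=dict(np.load("pics/w4.npz"))
for p in ((459,379),(462,343)): print(np.round(ray(d,np.array(p)/1.5625,.109),4))
dial(d,(288,195,340,260))
print([ (az,np.round(1.5625*proj(d,[.558+.04*np.cos(np.radians(az)),-.169+.04*np.sin(np.radians(az)),.109]))) for az in (103,73,43)])
```

```text
[ 0.5597 -0.1558  0.109 ]
[ 0.5602 -0.1305  0.109 ]
axis [ 0.5556 -0.1689] n 12 resid mm [-0.3  0.4]
line 113 az 86.5  az from axis 82.3 r [0.0117 0.0404]
[(103, array([444., 342.])), (73, array([477., 344.])), (43, array([503., 360.]))]
```

The azimuth reads 82–86°, between the expected 73° (click four) and 103° (click three). I'll put the camera right over the dial for a clean look.

```bash
python3 -m pendant '[[[0,0,0],[0.015,0.045,0],0],[[0,0,0],[0.03,0.09,0],0],[[0,0,0],[0.03,0.13,0],0],[[0,0,0],[0.03,0.16,0],0],[[0,0,0],[0.03,0.17,0],0],[[0,0,0],[0.03,0.17,0],0],[[0,0,0],[0.03,0.17,0],0],[[0,0,0],[0.03,0.17,0],0]]'
python3 - <<'E'
from plant import r; from dial2 import *
d,s=wrist(r,"w5"); u,v=proj(d,[.558,-.169,.09]).astype(int); print(u,v)
dial(d,(u-60,v-60,u+60,v+60))
e=r.snapshot("scene"); u2,v2=proj(e,[.558,-.169,.09]).astype(int); dial(e,(u2-26,v2-26,u2+26,v2+26))
t=r.snapshot("top"); u3,v3=proj(t,[.558,-.169,.09]).astype(int); w=26
cv2.imwrite("pics/w5c.png",np.hstack([cv2.resize(i,(390,390),interpolation=2) for i in (d["image"][v-60:v+60,u-60:u+60],e["image"][v2-w:v2+w,u2-w:u2+w])])[:,:,::-1])
e0=dict(np.load("pics/scene.npz")); print("before"); dial(e0,(u2-26,v2-26,u2+26,v2+26))
E
```

```text
clock: 14.2
tool_pos: [0.5583, -0.2588, 0.2448]
eef_rot: [1.0, 0.01, 0.0, -0.001]
contact_force: [0.3, 0.9, -0.1]
opening: 0.005
263 80
axis [ 0.5572 -0.1681] n 41 resid mm [-2.  -0.7]
line 181 az 86.3  az from axis 86.0 r [0.0118 0.04  ]
axis [ 0.5614 -0.1676] n 24 resid mm [-4.3 -0.6]
line 18 az 89.7  az from axis 92.4 r [0.0158 0.0397]
before
axis [ 0.558 -0.167] n 20 resid mm [-3.7  5. ]
line 23 az 171.9  az from axis 181.1 r [0.0101 0.0354]
```

View pics/w5c.png

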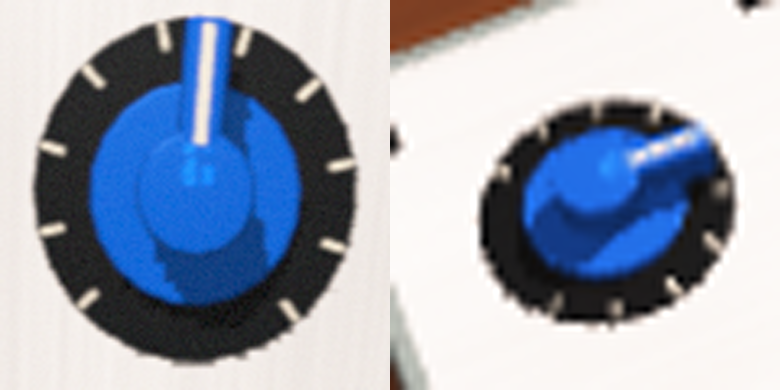

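The plate's ticks sit at about 72° and 102° azimuth, and the lever rests between them at 86°. So it is balanced just past half-way to click four and has not sprung in: the force fell to zero at the hump, not after it. I'll return the way I came and push a few degrees more. Click four itself is about 13° further on.

```bash
python3 -m pendant '[[[0,0,0],[-0.015,-0.045,0],0],[[0,0,0],[-0.03,-0.09,0],0],[[0,0,0],[-0.03,-0.12,0],0],[[0,0,0],[-0.03,-0.13,0.02],0],[[0,0,0],[-0.03,-0.13,0.05],0],[[0,0,0],[-0.03,-0.13,0.09],0],[[0,0,0],[-0.03,-0.13,0.12],0],[[0,0,0],[-0.03,-0.13,0.135],0],[[0,0,0],[-0.03,-0.13,0.14],0],[[0,0,0],[-0.03,-0.13,0.14],0]]' >/dev/null; python3 st.py
python3 -m pendant '[[[0,0,0],[0.004,0,0],0],[[0,0,0],[0.008,0,0],0],[[0,0,0],[0.011,0,0],0],[[0,0,0],[0.013,0,0],0],[[0,0,0],[0.014,0,0],0],[[0,0,0],[0.014,0,0],0]]'>/dev/null; python3 st.py
python3 -m pendant '[[[0,0,0.017],[0.0006,-0.0003,0],0],[[0,0,0.026],[0.001,-0.0005,0],0]]'>/dev/null; python3 st.py
python3 -m pendant '[[[0,0,0.017],[0.0006,-0.0003,0],0],[[0,0,0.026],[0.001,-0.0005,0],0]]'>/dev/null; python3 st.py
python3 -m pendant '[[[0,0,0.017],[0.0006,-0.0003,0],0],[[0,0,0.026],[0.001,-0.0005,0],0],[[0,0,0.026],[0.001,-0.0005,0],0]]'>/dev/null; python3 st.py
```

```text
t 15.35 yaw 1.0 axis in tool [0.0316 0.0382] F tool [-0.1  0.3 -0.4] z 0.1046 q7 -0.4
t 15.95 yaw 1.0 axis in tool [0.0175 0.0375] F tool [-0.2  0.   0.2] z 0.1048 q7 -0.39
t 16.15 yaw -0.6 axis in tool [0.0178 0.0376] F tool [ 0.3 -0.9 -0.1] z 0.1047 q7 -0.41
t 16.35 yaw -2.1 axis in tool [0.0178 0.0377] F tool [-0.3 -0.1  0.1] z 0.1047 q7 -0.43
t 16.65 yaw -3.5 axis in tool [0.0175 0.0378] F tool [-0.1  0.   0.6] z 0.1048 q7 -0.44
```

```bash
python3 -m pendant '[[[0,0,0],[-0.007,0,0],0],[[0,0,0],[-0.014,0,0],0],[[0,0,0],[-0.014,0,0],0],[[0,0,0],[-0.014,0,-0.04],0],[[0,0,0],[-0.014,0.02,-0.08],0],[[0,0,0],[-0.005,0.05,-0.12],0],[[0,0,0],[0.01,0.09,-0.14],0],[[0,0,0],[0.016,0.13,-0.14],0],[[0,0,0],[0.016,0.13,-0.14],0],[[0,0,0],[0.016,0.13,-0.14],0]]'
python3 - <<'E'
from plant import r; from dial2 import *
d,s=wrist(r,"w6"); u,v=proj(d,[.558,-.169,.09]).astype(int); print(u,v)
dial(d,(u-60,v-60,u+60,v+60)); e=r.snapshot("scene"); u2,v2=proj(e,[.558,-.169,.09]).astype(int); dial(e,(u2-26,v2-26,u2+26,v2+26))
for c,st,m in blobs(d["image"],(50,120,60),(75,255,255),200): print("green",np.round(c,1),st,np.round(ray(d,c,.095),4))
E
```

```text
clock: 17.65
tool_pos: [0.55, -0.2619, 0.2443]
eef_rot: [0.999, -0.032, -0.0, -0.0]
contact_force: [0.4, 0.7, -0.0]
opening: 0.008
263 76
axis [ 0.5577 -0.1681] n 45 resid mm [-2.  -0.2]
line 190 az 72.8  az from axis 73.7 r [0.0121 0.0415]
axis [ 0.5611 -0.1674] n 24 resid mm [-4.  -0.7]
line 20 az 73.3  az from axis 78.6 r [0.0148 0.0392]
```

The dial now reads 73° azimuth in both the wrist and scene views. It started at 193°, so that is four clicks. On to the button.

Run:
```python
from plant import r; from h import *
print(goto(r.get_state(),[.5612,-.0582,.244],-2))
```

```text
(array([-0.0014,  0.0008, -0.0239]), array([-0.0012, -0.2012,  0.0007]))
```

```bash
python3 -m pendant '[[[0,0,0],[-0.001,-0.045,0],0],[[0,0,0],[-0.001,-0.09,0],0],[[0,0,0],[-0.001,-0.135,0],0],[[0,0,0],[-0.001,-0.175,0],0],[[0,0,0],[-0.001,-0.201,0],0],[[0,0,0],[-0.001,-0.201,0.03],0],[[0,0,0],[-0.001,-0.201,0.07],0],[[0,0,0],[-0.001,-0.201,0.105],0],[[0,0,0],[-0.001,-0.201,0.12],0],[[0,0,0],[-0.001,-0.201,0.12],0]]'
python3 - <<'E'
from plant import r; from h import *
s=r.get_state(); print(goto(s,[.5612,-.0582,.124],-3.7))
e=r.snapshot("scene"); u,v=proj(e,[.561,-.058,.1]).astype(int)
cv2.imwrite("pics/g.png",cv2.resize(e["image"][v-30:v+30,u-40:u+40],(800,600),interpolation=2)[:,:,::-1])
E
```

```text
clock: 18.75
tool_pos: [0.5597, -0.0583, 0.1225]
eef_rot: [1.0, -0.029, -0.003, -0.0]
contact_force: [0.4, 0.2, -0.4]
opening: 0.004
(array([-0.0005,  0.0056,  0.0071]), array([ 0.0014, -0.0002, -0.0015]))
```

View pics/g.png

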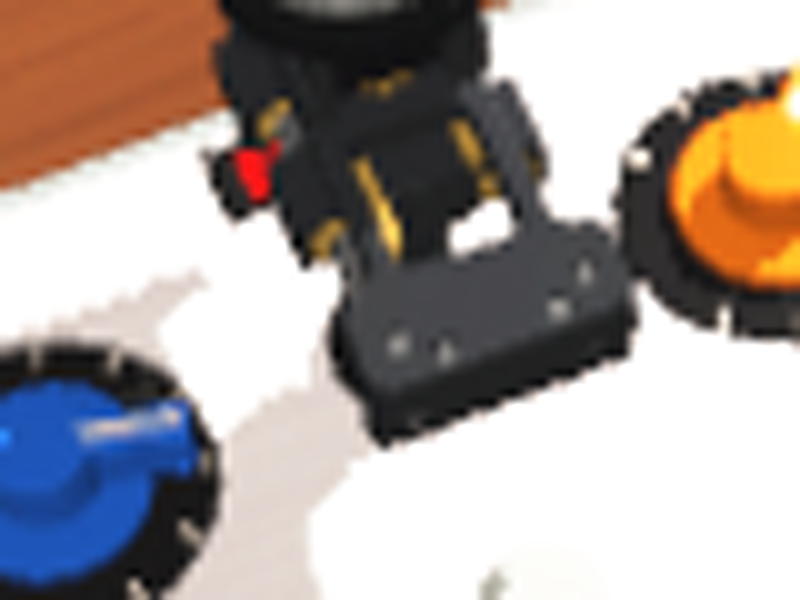

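The gripper is centred over the button, clear of both dials and the jar; the blue lever at (150,430) stays in click four. Descending.

```bash
python3 -m pendant '[[[0,0,0],[0.001,0,0.004],0],[[0,0,0],[0.001,0,0.008],0],[[0,0,0],[0.001,0,0.008],0]]'|sed -n '2p;4p'
python3 -m pendant '[[[0,0,0],[0,0,0.002],0],[[0,0,0],[0,0,0.002],0]]'|sed -n '2p;4p'
python3 -m pendant '[[[0,0,0],[0,0,0.002],0],[[0,0,0],[0,0,0.002],0]]'|sed -n '2p;4p'
python3 -m pendant '[[[0,0,0],[0,0,0.002],0],[[0,0,0],[0,0,0.002],0]]'|sed -n '2p;4p'
python3 -m pendant '[[[0,0,0],[0,0,0.002],0],[[0,0,0],[0,0,0.002],0]]'|sed -n '2p;4p'
```

```text
tool_pos: [0.5632, -0.0603, 0.1171]
contact_force: [-0.2, -0.5, -0.8]
tool_pos: [0.5631, -0.0605, 0.1148]
contact_force: [-0.1, -1.3, -0.4]
tool_pos: [0.5629, -0.0604, 0.1126]
contact_force: [0.2, -0.4, -0.4]
tool_pos: [0.5631, -0.0604, 0.1106]
contact_force: [0.6, 0.1, 0.2]
tool_pos: [0.5631, -0.0604, 0.1087]
contact_force: [-0.4, 0.1, 1.9]
```

```bash
python3 -m pendant '[[[0,0,0],[0,0,-0.003],0],[[0,0,0],[-0.0015,-0.002,-0.003],0],[[0,0,0],[-0.0015,-0.002,-0.003],0],[[0,0,0],[-0.0015,-0.002,0],0],[[0,0,0],[-0.0015,-0.002,0.002],0],[[0,0,0],[-0.0015,-0.002,0.002],0]]'|sed -n '2p;4p'
python3 -m pendant '[[[0,0,0],[0,0,0.002],0],[[0,0,0],[0,0,0.002],0]]'|sed -n '2p;4p'
python3 -m pendant '[[[0,0,0],[0,0,0.001],0],[[0,0,0],[0,0,0.001],0]]'|sed -n '2p;4p'
python3 -m pendant '[[[0,0,0],[0,0,0.001],0],[[0,0,0],[0,0,0.001],0]]'|sed -n '2p;4p'
python3 -m pendant '[[[0,0,0],[0,0,0.001],0],[[0,0,0],[0,0,0.001],0]]'|sed -n '2p;4p'
```

```text
tool_pos: [0.5617, -0.058, 0.1066]
contact_force: [-0.9, 0.6, 3.7]
tool_pos: [0.5617, -0.058, 0.1047]
contact_force: [-1.5, 1.9, 5.2]
tool_pos: [0.5617, -0.058, 0.1044]
contact_force: [-2.2, 1.6, 9.1]
tool_pos: [0.5617, -0.058, 0.1043]
contact_force: [-3.7, 0.7, 17.4]
tool_pos: [0.5617, -0.058, 0.1042]
contact_force: [-6.8, 1.0, 24.5]
```

The button bottomed out: the spring force rose to 5.2 N, then met a hard stop at TCP z = 0.1044. Now lift off and check everything.

```bash
python3 -m pendant '[[[0,0,0],[0,0,-0.004],0],[[0,0,0],[0,0,-0.009],0],[[0,0,0],[0,0,-0.02],0],[[0,0,0],[0,0,-0.05],0],[[0,0,0],[0,0,-0.09],0],[[0,0,0],[0,0.045,-0.13],0],[[0,0,0],[0,0.09,-0.145],0],[[0,0,0],[0,0.135,-0.145],0],[[0,0,0],[0,0.19,-0.145],0],[[0,0,0],[0,0.20,-0.145],0]]'
python3 - <<'E'
from plant import r; from dial2 import *
d,s=wrist(r,"w7"); print(np.round(s["contact_force"],1)); u,v=proj(d,[.558,-.169,.09]).astype(int)
dial(d,(u-60,max(0,v-60),u+60,v+60))
e=r.snapshot("scene"); e0=dict(np.load("pics/scene.npz"))
u2,v2=proj(e,[.558,-.169,.09]).astype(int); dial(e,(u2-26,v2-26,u2+26,v2+26))
for lab,x in(("before",e0),("after",e)):
  for nm,lo,hi in(("green",(50,120,60),(75,255,255)),("orange",(8,170,150),(20,255,255)),("blue",(105,120,60),(125,255,255))):
    for c,st,m in blobs(x["image"],lo,hi,100):
        if 70<c[0]<300 and c[1]<260: print(lab,nm,np.round(c,1),st[4])
D=np.abs(e["image"].astype(int)-e0["image"]).max(2)
for nm,b in(("jar",(235,215,256,238)),("ctrl",(330,105,385,150)),("phone",(80,210,105,255)),("orange",(250,162,285,198)),("green",(222,184,244,206))): print(nm,"changed px",int((D[b[1]:b[3],b[0]:b[2]]>60).sum()))
cv2.imwrite("pics/f.png",cv2.resize(e["image"],(800,600))[:,:,::-1])
E
```

```text
clock: 22.3
tool_pos: [0.5472, -0.2661, 0.2465]
eef_rot: [0.999, -0.035, -0.001, 0.002]
contact_force: [-0.3, 0.0, -0.6]
opening: 0.007
[-0.3  0.  -0.6]
axis [ 0.5573 -0.1685] n 45 resid mm [-2.1 -0.5]
line 194 az 73.1  az from axis 72.4 r [0.0116 0.0411]
axis [ 0.5611 -0.1674] n 24 resid mm [-4.  -0.7]
line 20 az 73.3  az from axis 78.6 r [0.0148 0.0392]
before green [232.3 194.2] 128
before orange [268.6 180.9] 274
before blue [194.9 210. ] 380
before blue [ 93.7 230. ] 533
after green [232.3 194.2] 128
after orange [268.6 180.9] 277
after blue [195.8 210.5] 380
after blue [ 93.7 230. ] 533
jar changed px 0
ctrl changed px 0
phone changed px 0
orange changed px 0
green changed px 0
```

View pics/f.png

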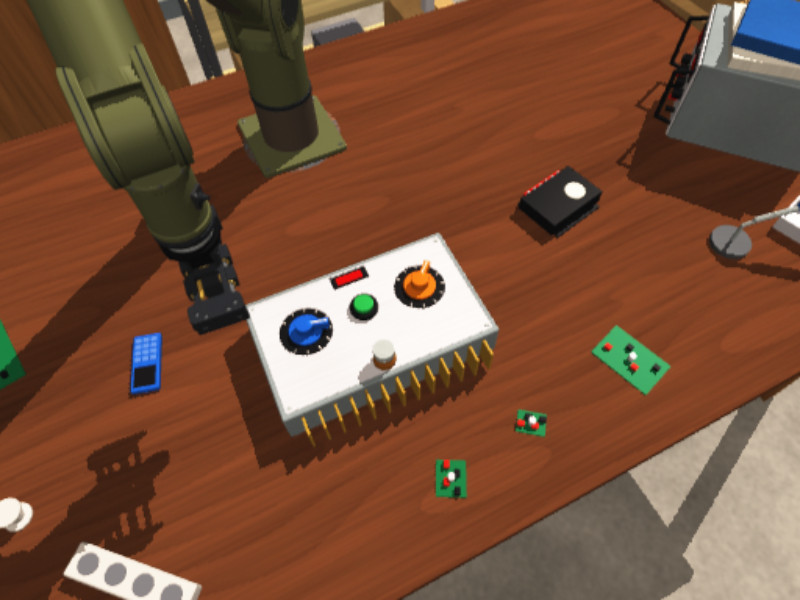

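The final view shows the blue lever in its new notch at (318,323), the button back up at (364,306), everything else unchanged, and the arm clear.

```bash
python3 -c "
from plant import r
print(r.finish_job())"
```

```text
the job is handed in; nothing more can be done
None
```

The blue dial is turned four clicks clockwise and the green button was then pressed fully down and let up. The job was handed in at about 22 s of the 64 s allowed.

- **Dial:** I pushed the lever round from one side with the closed fingertip, at about 5 N or less. It went from about 193° to 73° azimuth, a 120° turn, and now points at a tick mark on the plate.
- **Fourth click:** My first push left the lever balanced just past half-way, at about 86°, with no force on the finger. The check picture showed this, so I went back and pushed about 3.5° further, and it sprang into the notch. It did not run past the fourth click.
- **Button:** The spring force rose to about 5 N over the 5–6 mm travel and then met a hard stop. I pressed on to about 25 N against the stop, more than was needed. After lifting off, the button looked exactly as it did before.
- **Everything else:** Comparing scene pictures from before and after, the orange dial, jar, controller and phone had no changed pixels. The arm is clear of everything and the wrist force reads about zero.
- **Disagreement:** The scene camera's second angle estimate, taken from the dial's axis, was 78.6°. The scene camera's line direction and both wrist estimates gave 72–73°. The other estimate relied on a poor fit of the plate's outline, so I went with the latter.

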